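# Space a tile in its setting frame and hold it flush

## Task

A blue-glazed tile lies on the sprung bed of the wooden setting frame, standing a little proud, with a gap along either side. Slide the red-ended wooden spacer, its plain thinned nose first and on its edge, into whichever gap is wide enough for it (do not force it into the tight one) until its nose is home at the frame's end stop, and let go of it. Then press the tile down with the fingers until its face is flush with the rails, and finish while still holding it pressed down; leave the ink bottle and the sanding block where they stand.

Things in the scene. Friction and masses are not known exactly. Their poses are not given: they have to be found in the camera images.
- frame: Setting frame, fixed on the bench. Plywood board 120 mm (x, from -45 to +75) by 150 mm (y), 10 mm thick. Origin on the bench, on the bay's centre line; at yaw 0 its axes are the world's; turned up to 0.2 rad. Two rails along x at y = +55 and -55 mm (centre lines; which is the narrow one varies), the tile between. Gaps along x, open above and at -x (towards the robot); their floor is the board
- end_stop (a point): Frame's end stop, a wall across the whole board at its +x end: this point is the middle of the upper edge of its inner face, 60 mm along the frame's +x from the frame's origin, 40 mm above the bench. It closes the +x end of both gaps
- narrow_rail: Wooden rail 14 mm wide, 100 mm long (x -40 to +60), 30 mm high, its top 40 mm above the bench. Fixed. Origin at board height on its centre line, 55 mm from the frame's along y; axes as the frame's. Wide gap: about 18 mm, between this rail and the tile, from 7 to 25 mm off this centre line, 30 to 48 mm off the frame's
- broad_rail: The like rail, 36 mm wide, on the other side of the tile. The gap beside it is about 7 mm wide: too tight for the spacer
- tile_top (a point): Centre of the upper face of the loose tile: terracotta with blue glaze, 100 (x) x 60 (y) x 22 mm, about 0.35 kg. Axes as the frame's; it lies about 5 mm along +x from the frame's origin. At rest its face is 46 mm above the bench, 6 mm above the rails; pressed flush it is at 40 mm
- tile: The same tile; origin at the centre of its underside, 22 mm below tile_top
- bed (a joint): Travel of the sprung bed under the tile, m: 0 at rest (tile 6 mm proud), 0.006 fully down on its stop (tile flush with the rails). It yields from about 1 to 2 N of push; 5 to 7 N take it fully down. It lifts the tile again when released
- spacer_centre (a point): Centre (half-way up) of the loose spacer: wooden bar 140 (x) x 12 (y) x 30 mm high, 0.04 to 0.09 kg, standing on its long edge on the bench. Nose at +x, stepped down to 6 mm thickness over the last 14 mm; the last 36 mm at -x are red, to be gripped across the 12 mm. Home, its red end sticks out 35 mm past the board's edge, underside 10 mm above the bench
- spacer: The same spacer; origin at the centre of its underside, 15 mm below spacer_centre, axes the same
- spacer_grip (a point): Middle of the spacer's red grip end, half-way up, 50 mm along -x from spacer_centre
- spacer_nose (a point): Tip of the spacer's nose, half-way up, 70 mm along +x from spacer_centre
- ink: Bystander: white ink bottle with black cap, 49 mm across, 87 mm high; origin at the centre of its underside
- sanding: Bystander: dark sanding block 37 x 63 x 26 mm; origin at the centre of its underside
- beaker_back: Obstacle, fixed: clear plastic beaker of brushes, 145 mm across, 190 mm high, between the spacer and the frame, far side; origin at its foot. Its brushes rise to about 0.3 m; carry things above or round it
- beaker_front: Obstacle, fixed: the like beaker on the near side, 140 mm across, 190 mm high, with a big brush leaning to the right; origin at its foot
- jar_brushes: Obstacle, fixed: red jar of brushes, 112 mm across, 150 mm high, to the right of the frame and nearer the robot; origin at its foot

How it is judged:
By the outcome, as a careful person would: the job done as asked, in the order asked, and still so for the second after the job is handed in, while the arm keeps its last pose, push and grip.
It also fails if it takes over 54 s, if anything falls off the work surface, if the arm or the gripper's body presses on something with over 40 N, if the wrist force passes 120 N, or if a joint passes its speed limit or range.

## Robot

A 6-joint arm with a two-finger parallel gripper is mounted at the origin on the work surface; the furniture and walls round the work are solid. World frame = base frame: x ahead of the robot, y to its left, z up, the work surface at z = 0. Lengths are in mm, angles in degrees, forces in N, time in s.
With the tool pointing down it reaches from about 350 to 1000 mm from the base axis. Payload 7.1 kg.
Tool frame: the origin (TCP) lies between the finger pads; the fingertips stand 11 mm ahead of it and the grasp point (between the pads) lies 8 mm behind it (manip.tips_ahead is the distance from the TCP to the fingertips, in mm); z points along the fingers, y is the line along which they close (so a half turn about z gives the same grasp; the last joint's range is limited). The gripper opens to 85 mm and grips with 20 to 120 N. Pads are 22 mm wide; open, the fingers measure 114 mm over their backs; the gripper's body (76 mm by 85 mm) begins 54 mm behind the grasp point. The pads swing forward as they close: fully open they stand 13 mm farther back than shut.
Start: joints at [64.63, 24.242, 93.386, -0, 62.372, -1.089], TCP at [256.985, 569.705, 242.319] pointing down, gripper open.
Joint ranges: [-172.04, 172.04], [-51.8, 120.97], [4.93, 147.93], [-75.15, 255.16], [6.16, 154.13], [-145.62, 145.62]. Speed limits (degrees/s): [136.94, 136.94, 172.46, 180, 180, 180].

## Interface

Orientations are given as a 3x3 rotation matrix whose columns are the frame's x, y, z axes.
In Python, from workcell import manip gives the robot as it stands. The module is installed in compiled form; this text tells all that it offers.
- The arm moves only by the shell command python3 -m handwheel 'ROWS' [OPENING] [FORCE]. ROWS is JSON, a list that holds one entry, the list of rows, each a list of 4 numbers: the shift along the tool's x, y, z normalised to -1 to 1, where 1 is 0.04 m, then the turn about the tool's z normalised to -1 to 1, where 1 is 45 degrees. In form: [[[dx, dy, dz, yaw], ...]]. A call has 1 to 12 rows; each row shifts and turns the commanded pose from where the row before left it, along the tool's axes as they then stand; what a row does not reach is not made up. A row lasts 1/12 s, in which the tool goes at most 41.7 mm and 7.16 degrees, less where a joint would pass 70% of its speed; a pose out of reach is approached as far as the arm can. A call with a number of a shift or a turn outside -1 to 1 is refused whole. A call with a gripper value outside its range is refused whole. OPENING is the closure, from 0 (fully open) to 1 (shut), set as the call begins (- or left out, the last holds). The fingers move at their own pace and stop on an object; FORCE is the grip in N (left out, the last holds). Time passes only in rows, so rows that do not move let the fingers close. It gives the time, the measured TCP pose, the force, the opening and the grip force at its end, in the units of the state.
- manip.get_obs(): the state, without advancing time (a new reading comes with each control period).
- manip.get_image(name): name is "side" or "top" or "wrist"; returns a dict with "color" (384x512x3 uint8, red, green, blue), "fx", "fy", "cx", "cy" (pixels), "k1" (the pictures are not rectified: a ray, as slopes to the right and down, at radius r is drawn at 1 + k1 r^2 times it, then the intrinsics apply), "T" (4x4, takes a point from camera to world coordinates). Camera axes: x right, y up, looking along -z (the intrinsics and any distortion apply to the point x, -y, -z); pixel columns grow to the right and rows downward; lengths in mm; the calibration is good to about 2 mm. A picture is of the moment at which its call begins. There is no depth.
- manip.close_job(): hands the job in; it is judged then, once.
The state is a dict: "clock": time; "joint_pos": joint angles; "qd": joint speeds; "tau": joint torques, N m; "tool_pos": TCP position; "tcp_rot": TCP orientation; "ft_force": force on the tool from outside, world axes, zero at the start; "torque": the same for the moment, N m; "finger_gap": finger opening in mm; "grasp_force": force on a finger pad.
Only numpy, scipy, OpenCV 4.12 (cv2) and the standard library are available. Lean on these libraries where they do the work, as an engineer would, in place of code of your own. Each camera call takes 0.05 s, during which the arm holds its last target. There are 200 camera calls.

## Working session

There is one attempt and no reset: what is moved stays moved. The work goes in short steps, Python scripts to look and compute and a shell command to move; the robot and the scene stay as the last step left them, time stands still between calls to the robot, and variables do not carry over. Pictures are saved under pics/ and viewed, at most 10 in all, crops included, and the job is handed in when it is done.

```bash
mkdir -p pics
cat > h.py <<'E'
import numpy as np, cv2
from workcell import manip
def grab(n,f):
    im=manip.get_image(n); cv2.imwrite('pics/'+f,im['color'][:,:,::-1]); np.save('pics/'+f+'.npy',im,allow_pickle=True); return im
def load(f): return np.load('pics/'+f+'.npy',allow_pickle=True).item()
def ray(im,p):
    K=np.array([[im['fx'],0,im['cx']],[0,im['fy'],im['cy']],[0,0,1.]])
    u=cv2.undistortPoints(np.array([[p]],float),K,np.array([im['k1'],0,0,0.]))[0,0]
    T=im['T']; return T[:3,3],T[:3,:3]@np.array([u[0],-u[1],-1])
def onz(im,p,z):
    o,d=ray(im,p); return o+d*(z-o[2])/d[2]
E
python3 - <<'E'
from h import *
for n in('top','side','wrist'):
    im=grab(n,n+'0.png'); print(n,im['fx'],im['k1'],im['T'].round(2).tolist())
o=manip.get_obs(); print(o['clock'],o['tool_pos'],o['tcp_rot'],o['finger_gap'])
a=[cv2.imread(f'pics/{n}0.png') for n in('top','side')]
E
```

```text
top 378.60776617650555 -0.06653610973421865 [[0.03, 1.0, -0.07, 384.07], [-1.0, 0.03, -0.01, -61.49], [-0.01, 0.07, 1.0, 1009.85], [0.0, 0.0, 0.0, 1.0]]
side 350.2586066372685 -0.08585547440529251 [[1.0, -0.03, 0.04, 483.24], [0.05, 0.83, -0.55, -551.89], [-0.01, 0.55, 0.83, 838.91], [0.0, 0.0, 0.0, 1.0]]
wrist 298.0343783012654 0.024997759325370395 [[0.41, -0.88, -0.24, 196.96], [0.91, 0.4, 0.11, 596.55], [-0.0, -0.26, 0.97, 372.69], [0.0, 0.0, 0.0, 1.0]]
0.15 [256.81974338 569.35511093 241.70389806] [[-9.11535216e-01  4.11221687e-01 -5.24006580e-04]
 [ 4.11222020e-01  9.11534563e-01 -1.09125902e-03]
 [ 2.89007354e-05 -1.21020407e-03 -9.99999267e-01]] 85.33829282688883
```

View pics/top0.png

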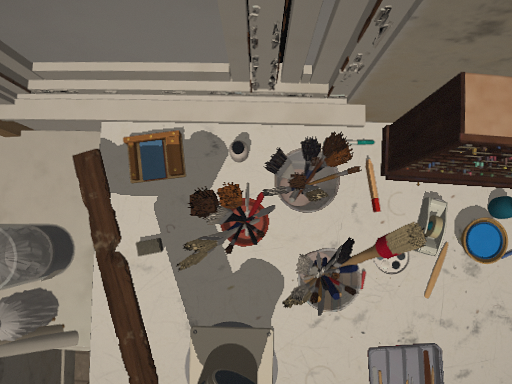

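View pics/side0.png

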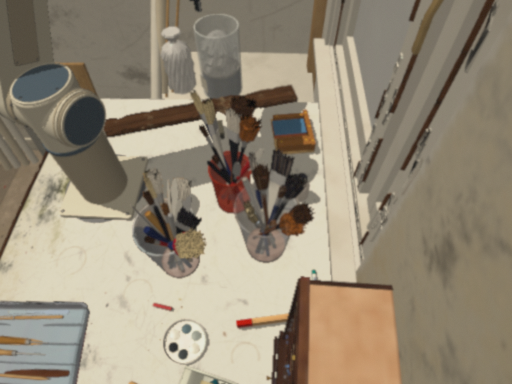

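The top view shows the spacer with its nose at about (368,157) and its red end at about (377,208), beside the cabinet. The frame is at about (155,157). In the side view the spacer's red end is at about (245,322). I'll zoom in.

Run:
```python
from h import *
t=cv2.imread('pics/top0.png'); s=cv2.imread('pics/side0.png')
z=lambda a,r,c,h,w,k:cv2.resize(a[r:r+h,c:c+w],None,fx=k,fy=k,interpolation=cv2.INTER_CUBIC)
A=z(t,122,115,75,80,5); B=z(t,140,335,75,80,5); 
C=np.hstack([A,B]); D=z(s,105,262,50,80,4); E=z(s,300,225,50,80,4)
D=np.hstack([D,E]); D=cv2.copyMakeBorder(D,0,0,0,C.shape[1]-D.shape[1],cv2.BORDER_CONSTANT)
cv2.imwrite('pics/z0.png',np.vstack([C,D]))
im=load('top0.png')
def P(n,p,z): print(n,onz(im,p,z).round(1))
hsv=cv2.cvtColor(t,cv2.COLOR_BGR2HSV)
def comp(m,box):
    r,c,h,w=box; k=np.zeros_like(m); k[r:r+h,c:c+w]=m[r:r+h,c:c+w]
    cs,_=cv2.findContours(k,cv2.RETR_EXTERNAL,cv2.CHAIN_APPROX_NONE); c=max(cs,key=cv2.contourArea); return cv2.minAreaRect(c),cv2.contourArea(c)
def quad(n,m,box,z):
    R,a=comp(m,box); print(n,a); 
    for q in cv2.boxPoints(R): P(' ',tuple(q),z); print('   px',q.round(1))
quad('tile',cv2.inRange(hsv,(95,60,30),(125,255,255)),(122,115,75,80),46)
quad('red',cv2.inRange(hsv,(0,150,60),(6,255,255))|cv2.inRange(hsv,(174,150,60),(180,255,255)),(140,350,75,40),30)
quad('spacer',cv2.inRange(hsv,(0,90,90),(25,255,255)),(150,358,65,24),30)
```

```text
tile 792.0
  [584.2 252.3  46. ]
   px [139.  141.7]
  [591.5 193.5  46. ]
   px [161.4 139.3]
  [493.  178.5  46. ]
   px [165.3 177.1]
  [485.5 236.8  46. ]
   px [142.9 179.4]
red 64.5
  [ 452.9 -356.2   30. ]
   px [371.2 198.5]
  [ 456.  -372.4   30. ]
   px [377.4 197.4]
  [ 422.  -378.3   30. ]
   px [379.6 210.6]
  [ 418.9 -362.2   30. ]
   px [373.4 211.6]
spacer 190.5
  [ 554.8 -339.4   30. ]
   px [365.  159.5]
  [ 558.  -354.8   30. ]
   px [370.8 158.5]
  [ 421.5 -380.2   30. ]
   px [380.3 210.8]
  [ 418.4 -365.    30. ]
   px [374.5 211.8]
```

View pics/z0.png

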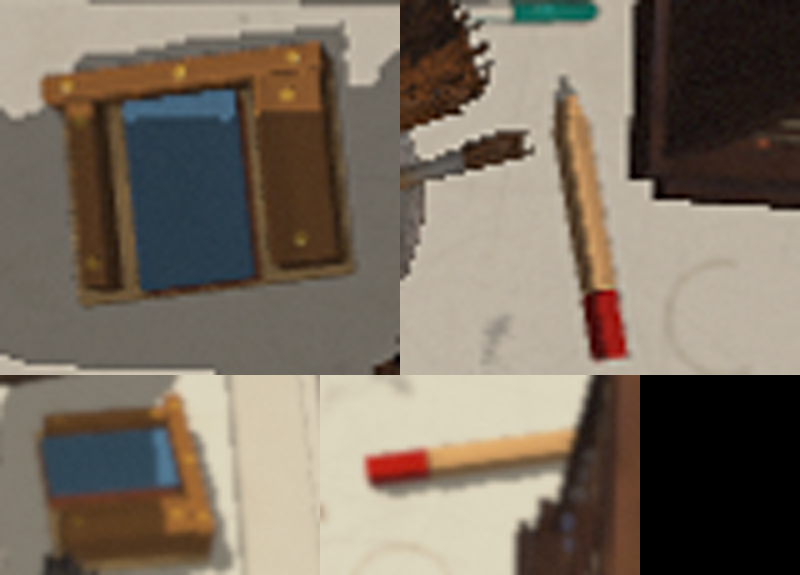

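The crops show the narrow rail on the left (+y), so the wide gap is between it and the tile. The frame is turned about +8.7°. The spacer is turned about +10°, with its red grip near (440,-369) and the cabinet's base corner just beyond at zoom (652,195). I'll move above it.

```bash
python3 -m handwheel '[[[0,0,-1,-0.1534],[0,0,-1,-0.1534],[0,0,-1,-0.1534],[0,0,-1,-0.1534],[0,0,0,-0.1534],[-0.9,-0.16,0,0],[-0.9,-0.16,0,0],[-0.9,-0.16,0,0],[-0.9,-0.16,0,0],[-0.9,-0.16,0,0],[0,0,0,0]]]' 0
```

```text
clock: 1.07
tool_pos: [445.7, 568.8, 400.7]
tcp_rot: [[-0.985, -0.173, 0.001], [-0.173, 0.985, -0.001], [-0.001, -0.002, -1.0]]
ft_force: [-0.9, -0.4, -0.3]
finger_gap: 85.5
grasp_force: 0.0
```

```bash
python3 -m handwheel '[[[0.22,-0.97,0,0],[0.22,-0.97,0,0],[0.22,-0.97,0,0],[0.22,-0.97,0,0],[0.22,-0.97,0,0],[0.22,-0.97,0,0],[0.22,-0.97,0,0],[0.22,-0.97,0,0],[0.22,-0.97,0,0],[0.22,-0.97,0,0],[0.22,-0.97,0,0],[0.22,-0.97,0,0]]]' | head -2; python3 -m handwheel '[[[0.22,-0.97,0,0],[0.22,-0.97,0,0],[0.22,-0.97,0,0],[0.22,-0.97,0,0],[0.22,-0.97,0,0],[0.22,-0.97,0,0],[0.22,-0.97,0,0],[0.22,-0.97,0,0],[0.22,-0.97,0,0],[0.22,-0.97,0,0],[0.22,-0.97,0,0],[0,0,0,0]]]'
python3 - <<'E'
from h import *
o=manip.get_obs(); print(o['joint_pos'])
im=grab('wrist','w1.png'); t=cv2.imread('pics/w1.png')
hsv=cv2.cvtColor(t,cv2.COLOR_BGR2HSV)
m=cv2.inRange(hsv,(0,150,60),(6,255,255))|cv2.inRange(hsv,(174,150,60),(180,255,255))
cs,_=cv2.findContours(m,cv2.RETR_EXTERNAL,cv2.CHAIN_APPROX_NONE)
for c in sorted(cs,key=cv2.contourArea)[-2:]:
    print(cv2.contourArea(c))
    for q in cv2.boxPoints(cv2.minAreaRect(c)): print(q.round(1),onz(im,q,30).round(1))
E
```

```text
clock: 2.07
tool_pos: [417.7, 91.6, 402.3]
clock: 3.07
tool_pos: [398.5, -349.4, 401.7]
tcp_rot: [[-0.985, -0.174, -0.001], [-0.174, 0.985, -0.002], [0.001, -0.002, -1.0]]
ft_force: [-0.7, 0.4, 0.4]
finger_gap: 85.1
grasp_force: 0.0
[-4.24757825e+01  7.37975123e+00  9.49297475e+01 -1.06088203e-01
  7.76356723e+01 -1.42448907e+02]
722.5
[297.6 127.7] [ 344.  -293.5   30. ]
[315.4  98.8] [ 294.9 -274.8   30. ]
[362.8 128.1] [ 326.3 -188.    30. ]
[345. 157.] [ 377.4 -204.8   30. ]
3516.5
[398.1 200.5] [435.6 -95.   30. ]
[430.8 122.4] [299.1 -82.3  30. ]
[512.4 156.6] [329.8  66.5  30. ]
[479.7 234.7] [471.8  64.7  30. ]
```

View pics/w1.png

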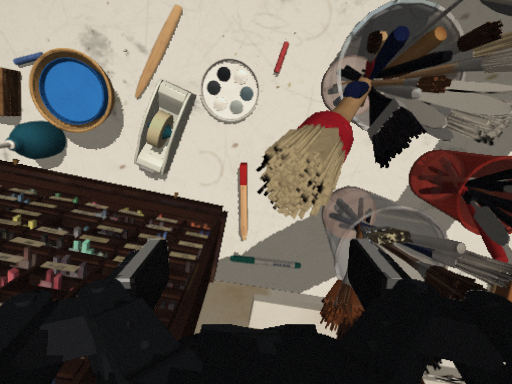

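The spacer is at about (243,200) with its red end at rows 163–185. The cabinet's top edge is at about (222,213) and the big leaning brush's tip at about (265,190). I'll triangulate these before descending.

```bash
cat >> h.py <<'E'
def tri(a,p,b,q):
    o1,d1=ray(a,p);o2,d2=ray(b,q)
    s=np.linalg.lstsq(np.c_[d1,-d2],o2-o1,rcond=None)[0]
    x,y=o1+s[0]*d1,o2+s[1]*d2; return ((x+y)/2).round(0),round(np.linalg.norm(x-y),1)
E
python3 - <<'E'
from h import *
w=load('w1.png');t=load('top0.png')
hsv=cv2.cvtColor(cv2.imread('pics/w1.png'),cv2.COLOR_BGR2HSV)
m=cv2.inRange(hsv,(0,120,60),(6,255,255))|cv2.inRange(hsv,(174,120,60),(180,255,255)); k=np.zeros_like(m);k[150:200,230:258]=m[150:200,230:258]
c=max(cv2.findContours(k,0,1)[0],key=cv2.contourArea); b=cv2.boundingRect(c);print(b)
for q in cv2.boxPoints(cv2.minAreaRect(c)): print(q.round(1),onz(w,q,30).round(1))
m=cv2.inRange(hsv,(0,80,90),(25,255,255)); 
for r in (166,175,184,195,210,225,237):
    x=np.where(m[r,232:256])[0]+232
    if len(x): print(r,x[0],x[-1],onz(w,(x[0]-.5,r),30).round(1),onz(w,(x[-1]+.5,r),30).round(1))
print('brush tips', tri(w,(265,185),t,(424,243)),tri(w,(300,213),t,(415,225)),tri(w,(265,190),t,(420,228)))
print('band',tri(w,(327,133),t,(383,246)))
print('cab top front-left',tri(w,(224,211),t,(463,73)),'cab base',onz(t,(385.4,179),0).round(0),onz(t,(384,179),100).round(0))
print('at heights', [onz(w,(224,211),z).round(0) for z in (0,100,200,300)])
E
```

```text
(240, 163, 7, 22)
[240. 163.] [ 418.2 -377.6   30. ]
[246. 163.] [ 416.4 -367.5   30. ]
[246. 184.] [ 452.5 -361.6   30. ]
[240. 184.] [ 454.3 -371.8   30. ]
166 240 246 [ 423.4 -377.6   30. ] [ 421.3 -365.9   30. ]
175 239 246 [ 439.1 -376.8   30. ] [ 436.7 -363.3   30. ]
184 240 246 [ 454.5 -372.6   30. ] [ 452.3 -360.7   30. ]
195 240 246 [ 473.9 -369.5   30. ] [ 471.8 -357.5   30. ]
210 240 246 [ 501.1 -365.2   30. ] [ 499. -353.   30.]
225 240 247 [ 529.1 -360.7   30. ] [ 526.6 -346.6   30. ]
237 242 245 [ 551.3 -353.5   30. ] [ 550.1 -346.3   30. ]
brush tips (array([ 363., -347.,  376.]), np.float64(15.6)) (array([ 385., -328.,  371.]), np.float64(2.7)) (array([ 380., -348.,  346.]), np.float64(1.2))
band (array([ 342., -303.,  284.]), np.float64(5.6))
cab top front-left (array([ 473., -347.,  496.]), np.float64(242.4)) cab base [ 509. -404.    0.] [ 496. -366.  100.]
at heights [array([ 518., -394.,    0.]), array([ 484., -388.,  100.]), array([ 449., -381.,  200.]), array([ 414., -375.,  300.])]
```

Run:
```python
from h import *
w=load('w1.png');t=load('top0.png');s=load('side0.png')
print('brush tip side/top', tri(s,(204,243),t,(426,235)),tri(s,(192,232),t,(415,224)),tri(s,(190,257),t,(418,248)))
print('side/wrist', tri(s,(204,243),w,(270,207)),tri(s,(192,232),w,(305,215)),tri(s,(190,257),w,(262,172)))
print('cab top',tri(s,(303,281),t,(460,148)))
a=cv2.imread('pics/side0.png')[190:290,130:230]; b=cv2.imread('pics/top0.png')[200:300,340:440]
grab('side','s1.png');grab('top','t1.png')
c=cv2.imread('pics/s1.png')[150:350,100:350];
r=lambda x,k:cv2.resize(x,None,fx=k,fy=k,interpolation=cv2.INTER_CUBIC)
top=np.hstack([r(a,2.5),r(b,2.5),]); d=cv2.imread('pics/t1.png')[130:350,230:480]
v=np.hstack([r(c,1.6),r(d,1.6)[:320]]); top=cv2.copyMakeBorder(top,0,0,0,v.shape[1]-500,0)
cv2.imwrite('pics/z1.png',np.vstack([top,v])); print(v.shape)
```

```text
brush tip side/top (array([ 381., -343.,  378.]), np.float64(23.2)) (array([ 381., -326.,  384.]), np.float64(14.0)) (array([ 355., -347.,  334.]), np.float64(20.3))
side/wrist (array([ 387., -341.,  367.]), np.float64(10.2)) (array([ 376., -331.,  393.]), np.float64(2.6)) (array([ 368., -352.,  349.]), np.float64(0.6))
cab top (array([ 524., -398.,  393.]), np.float64(15.8))
(320, 800, 3)
```

View pics/z1.png

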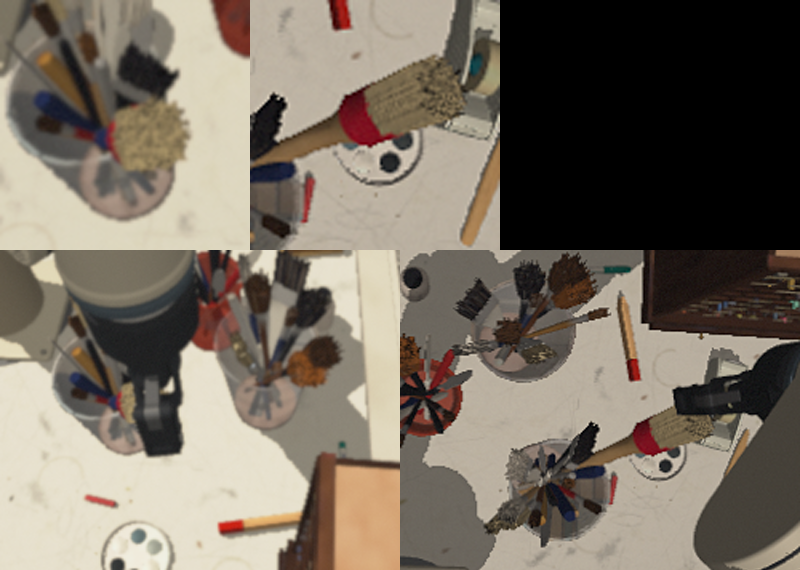

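The brush tip is at about (380,-340,370), right in the arm's plane beside the grasp. I need the wrist's shape, so I'll overlay height ticks of the tool axis on the pictures.

```bash
cat >> h.py <<'E'
def proj(im,P):
    T=np.linalg.inv(im['T']); p=T[:3,:3]@np.array(P,float)+T[:3,3]; x,y=p[0]/-p[2],-p[1]/-p[2]; f=1+im['k1']*(x*x+y*y)
    return im['fx']*x*f+im['cx'],im['fy']*y*f+im['cy']
E
python3 - <<'E'
from h import *
o=[]
for n,(r,c) in (('t1',(150,312)),('s1',(60,60))):
    im=load(n+'.png'); a=cv2.resize(cv2.imread(f'pics/{n}.png')[r:r+200,c:c+200],None,fx=2,fy=2)
    for z in range(400,801,50):
        u,v=proj(im,(398.5,-349.4,z)); p=(int(2*(u-c)),int(2*(v-r))); cv2.circle(a,p,3,(0,0,255) if z%100 else (0,255,0),-1)
    o.append(a)
cv2.imwrite('pics/z2.png',np.hstack(o))
E
```

```text
(no output)
```

View pics/z2.png

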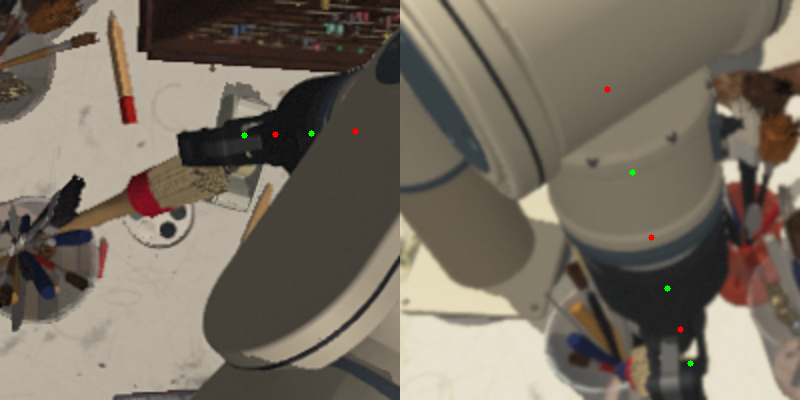

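Run:
```python
from h import *
t=load('top0.png');s=load('side0.png');w=load('w1.png')
print('brown right edge', tri(s,(312,218),t,(354,148)), tri(s,(296,231),t,(342,163)),tri(w,(325,300),t,(353,148)))
print('thin tip at z', [onz(t,(361,169),z).round(0) for z in (150,200,250)])
print('sanding corners ground', [onz(t,p,26).round(0) for p in ((137,241),(160,236),(162,249),(139,254))])
a=cv2.resize(cv2.imread('pics/t1.png')[130:220,260:400],None,fx=4,fy=4); b=cv2.resize(cv2.imread('pics/side0.png')[150:270,220:340],None,fx=3,fy=3); 
c=cv2.resize(cv2.imread('pics/w1.png')[170:384,310:512],None,fx=1.1,fy=1.1)
a=np.vstack([a,np.zeros((235,560,3),np.uint8)]); a[360:595,:222]=c[:235,:222]; a[360:595,225:560]=b[:235,:335]
cv2.imwrite('pics/z3.png',a)
```

```text
brown right edge (array([ 547., -245.,  286.]), np.float64(30.0)) (array([ 527., -236.,  218.]), np.float64(26.3)) (array([ 536., -252.,  228.]), np.float64(19.2))
thin tip at z [array([ 512., -296.,  150.]), array([ 504., -283.,  200.]), array([ 497., -269.,  250.])]
sanding corners ground [array([326., 251.,  26.]), array([341., 191.,  26.]), array([307., 184.,  26.]), array([292., 244.,  26.])]
```

View pics/z3.png

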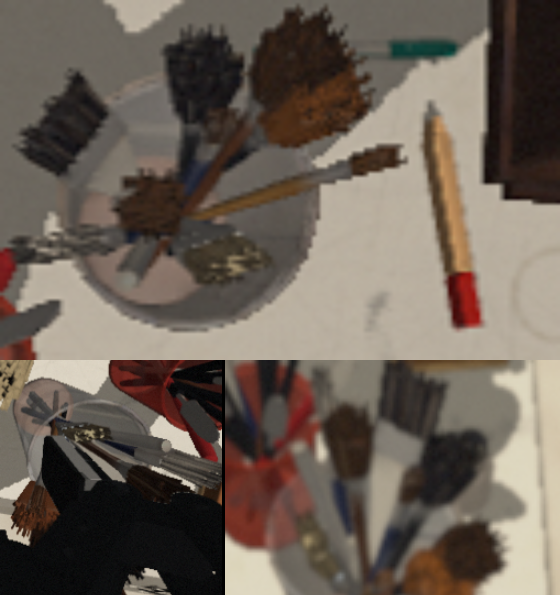

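Both the cabinet and the leaning brush block a direct grasp on the red end. I'll first grip the spacer near its middle from a clear stance at (500,-340), with the right finger reaching behind it. Then I'll carry it to the open area by the frame and regrip there by the red end.

```bash
python3 -m handwheel '[[[-0.4,-0.05,-0.5,0],[-0.85,-0.05,0,0],[-0.85,-0.06,0,0],[-0.45,-0.05,0,0],[0,0,0,0]]]' 0.26
python3 - <<'E'
from h import *
im=grab('wrist','w2.png'); hsv=cv2.cvtColor(cv2.imread('pics/w2.png'),cv2.COLOR_BGR2HSV)
m=cv2.inRange(hsv,(0,80,90),(25,255,255))
for r in range(100,200,10):
    x=np.where(m[r,215:275])[0]+215
    if len(x): print(r,x[0],x[-1],((onz(im,(x[0]-.5,r),30)+onz(im,(x[-1]+.5,r),30))/2).round(1))
E
```

```text
clock: 3.63
tool_pos: [504.2, -331.6, 422.0]
tcp_rot: [[-0.983, -0.182, 0.001], [-0.182, 0.983, 0.001], [-0.001, 0.0, -1.0]]
ft_force: [-1.3, 0.7, 0.3]
finger_gap: 63.2
grasp_force: 0.0
100 240 246 [ 422.7 -371.9   30. ]
110 239 246 [ 438.6 -370.    30. ]
120 240 246 [ 454.5 -366.4   30. ]
130 240 246 [ 470.9 -363.6   30. ]
140 240 246 [ 487.6 -360.8   30. ]
150 240 246 [ 504.6 -357.9   30. ]
160 240 246 [ 521.9 -354.9   30. ]
170 240 246 [ 539.5 -351.9   30. ]
```

View pics/w2.png

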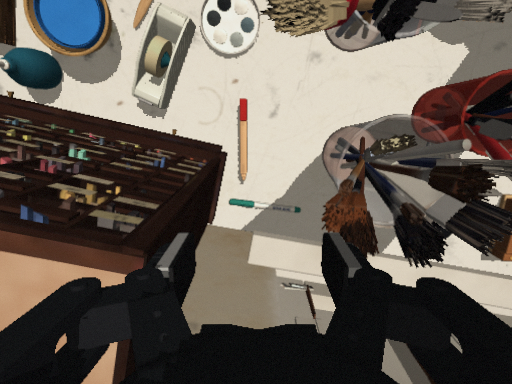

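The spacer is confirmed at (504,-358) with its axis at columns 240–246. The cabinet's base corner is at about (224,155), clear of the planned descent.

```bash
python3 -m handwheel '[[[0.13,-0.19,0,0],[0,0,0.5,0],[0,0,0.8,0],[0,0,0.8,0],[0,0,0.8,0],[0,0,0.8,0],[0,0,0.8,0],[0,0,0.8,0],[0,0,0.8,0],[0,0,0.6,0],[0,0,0.4,0],[0,0,0,0]]]'
```

```text
clock: 4.68
tool_pos: [494.0, -341.3, 135.2]
tcp_rot: [[-0.984, -0.177, -0.006], [-0.177, 0.984, 0.004], [0.005, 0.005, -1.0]]
ft_force: [-0.5, 0.3, 0.1]
finger_gap: 63.0
grasp_force: 0.0
```

Run:
```python
from h import *
o=manip.get_obs(); print(o['tool_pos'],o['joint_pos'],o['ft_force'])
im=grab('top','t2.png'); s=grab('side','s2.png')
a=cv2.imread('pics/t2.png')[90:290,260:460]; b=cv2.imread('pics/s2.png')[190:390,140:340]
cv2.imwrite('pics/z4.png',cv2.resize(np.hstack([a,b]),None,fx=2,fy=2))
```

```text
[ 493.99468611 -341.31701959  135.20703609] [-3.57714365e+01  3.02445445e+01  1.00220075e+02 -1.63145483e-02
  4.99157164e+01 -1.35964748e+02] [-0.50917302  0.26658873  0.13182645]Traceback (most recent call last):
  File "<stdin>", line 5, in <module>
    return _nx.concatenate(arrs, 1, dtype=dtype, casting=casting)
           ~~~~~~~~~~~~~~~^^^^^^^^^^^^^^^^^^^^^^^^^^^^^^^^^^^^^^^
ValueError: all the input array dimensions except for the concatenation axis must match exactly, but along dimension 0, the array at index 0 has size 200 and the array at index 1 has size 194
```

```bash
python3 -m handwheel '[[[0,0,0.7,0],[0,0,0.7,0],[0,0,0.6,0],[0,0,0.5,0],[0,0,0.3,0],[0,0,0.2,0],[0,0,0,0]]]'
```

```text
clock: 5.37
tool_pos: [497.2, -342.7, 18.2]
tcp_rot: [[-0.984, -0.178, -0.0], [-0.178, 0.984, 0.0], [0.0, 0.0, -1.0]]
ft_force: [-0.3, 0.5, 0.4]
finger_gap: 63.2
grasp_force: 0.0
```

```bash
python3 -m handwheel '[[[0,0,0.05,0],[0,0,0,0],[0,0,0,0],[0,0,0,0],[0,0,0,0],[0,0,0,0],[0,0,0,0],[0,0,0,0],[0,0,0,0],[0,0,0,0]]]' 1 40
```

```text
clock: 6.2
tool_pos: [497.9, -343.0, 17.4]
tcp_rot: [[-0.984, -0.178, 0.001], [-0.178, 0.984, -0.001], [-0.001, -0.001, -1.0]]
ft_force: [-0.9, 0.3, 6.1]
finger_gap: 11.2
grasp_force: 39.9
```

```bash
python3 -m handwheel '[[[0,0,-0.2,0],[0,0,-0.5,0],[0,0,-0.9,0],[0,0,-1,0],[0,0,-1,0],[0,0,-1,0],[0,0,-1,0],[0,0,-1,0],[0,0,-1,0],[0,0,-1,0],[0,0,-1,0],[0,0,-0.6,0]]]'
python3 - <<'E'
from h import *
im=grab('wrist','w3.png'); hsv=cv2.cvtColor(cv2.imread('pics/w3.png'),cv2.COLOR_BGR2HSV)
m=cv2.inRange(hsv,(0,80,60),(25,255,255)); o=manip.get_obs(); zt=o['tool_pos'][2]; R=o['tcp_rot']
print(zt,o['finger_gap'])
red=cv2.inRange(hsv,(0,150,50),(5,255,255))|cv2.inRange(hsv,(174,150,50),(180,255,255)); red[:,:200]=0; red[:,300:]=0
c=max(cv2.findContours(red,0,1)[0],key=cv2.contourArea); print(cv2.contourArea(c))
for q in cv2.boxPoints(cv2.minAreaRect(c)): print(q.round(0),(R.T@(onz(im,q,zt+12.5)-o['tool_pos'])).round(1))
E
```

```text
clock: 7.2
tool_pos: [497.5, -342.7, 430.0]
tcp_rot: [[-0.984, -0.178, 0.005], [-0.178, 0.984, -0.003], [-0.004, -0.004, -1.0]]
ft_force: [0.6, -0.6, -0.9]
finger_gap: 11.5
grasp_force: 39.0
433.91340817475384 11.545156667461788
2660.5
[242.  69.] [ 82.   -4.6 -13.1]
[271.  69.] [ 81.9   5.7 -13.2]
[271. 163.] [ 48.3   6.1 -13. ]
[242. 163.] [ 48.3  -5.1 -12.9]
```

```bash
python3 -m handwheel '[[[0,0.4,0,0],[-0.04,0.9,0,0],[-0.04,1,0,0],[-0.04,1,0,0],[-0.04,1,0,0],[-0.04,1,0,0],[-0.04,1,0,0],[-0.04,1,0,0],[-0.04,1,0,0],[-0.04,1,0,0],[-0.04,1,0,0],[-0.04,1,0,0]]]' | head -2
python3 -m handwheel '[[[-0.04,0.9,0.2,0],[-0.04,0.4,0.6,0],[0,0,1,0],[0,0,1,0],[0,0,1,0],[0,0,1,0],[0,0,1,0],[0,0,0.9,0],[0,0,0.5,0],[0,0,0.2,0],[0,0,0,0],[0,0,0,0]]]'
```

```text
clock: 8.25
tool_pos: [432.0, 107.3, 423.3]
clock: 9.25
tool_pos: [427.9, 157.3, 128.7]
tcp_rot: [[-0.984, -0.178, -0.001], [-0.178, 0.984, -0.0], [0.001, 0.0, -1.0]]
ft_force: [0.3, 0.7, -1.1]
finger_gap: 11.5
grasp_force: 39.0
```

```bash
python3 -m handwheel '[[[0,0,0.8,0],[0,0,0.8,0],[0,0,0.6,0],[0,0,0.3,0],[0,0,0.12,0],[0,0,0.05,0],[0,0,0.05,0],[0,0,0,0]]]'
```

```text
clock: 9.92
tool_pos: [429.2, 157.5, 20.6]
tcp_rot: [[-0.984, -0.178, 0.002], [-0.178, 0.984, 0.001], [-0.002, 0.0, -1.0]]
ft_force: [-0.3, -1.3, 0.3]
finger_gap: 11.3
grasp_force: 39.1
```

```bash
python3 -m handwheel '[[[0,0,0.04,0],[0,0,0.03,0],[0,0,0,0]]]' | grep -E "pos|ft"; python3 -m handwheel '[[[0,0,0,0],[0,0,0,0],[0,0,0,0],[0,0,0,0],[0.3,0,0,0],[0.6,0,0,0],[0.5,0,0,0],[0.2,0,0,0],[0,0,0,0]]]' 0.5
python3 - <<'E'
from h import *
im=grab('wrist','w4.png'); hsv=cv2.cvtColor(cv2.imread('pics/w4.png'),cv2.COLOR_BGR2HSV)
o=manip.get_obs(); R=o['tcp_rot']
red=cv2.inRange(hsv,(0,150,50),(5,255,255))|cv2.inRange(hsv,(174,150,50),(180,255,255)); red[:,:180]=0; red[:,330:]=0
c=max(cv2.findContours(red,0,1)[0],key=cv2.contourArea); print(cv2.contourArea(c),cv2.boundingRect(c))
for q in cv2.boxPoints(cv2.minAreaRect(c)): print(q.round(0),(R.T@(onz(im,q,30)-o['tool_pos'])).round(1))
im=grab('top','t4.png');hsv=cv2.cvtColor(cv2.imread('pics/t4.png'),cv2.COLOR_BGR2HSV)
E
```

```text
tool_pos: [428.9, 157.4, 17.4]
ft_force: [1.2, 0.0, 3.9]
clock: 10.92
tool_pos: [363.0, 145.2, 16.6]
tcp_rot: [[-0.984, -0.178, -0.003], [-0.178, 0.984, -0.001], [0.003, -0.0, -1.0]]
ft_force: [0.6, 0.4, 0.0]
finger_gap: 43.1
grasp_force: 0.0
2230.0 (246, 216, 26, 93)
[246. 216.] [ 26.7  -5.2 -13.3]
[271. 216.] [ 26.7   5.3 -13.3]
[271. 308.] [-17.2   5.7 -13.3]
[246. 308.] [-17.2  -5.6 -13.3]
```

```bash
python3 -m handwheel '[[[0,0,0,0],[0,0,0,0],[0,0,0,0],[0,0,0,0],[0,0,0,0],[0,0,-0.2,0],[0,0,-0.8,0],[0,0,-1,0.034],[0.1,0.7,-0.8,0],[0,1,0,0],[0,0.35,0,0],[0,0,0,0]]]' 1 60
python3 - <<'E'
from h import *
im=grab('wrist','w5.png'); hsv=cv2.cvtColor(cv2.imread('pics/w5.png'),cv2.COLOR_BGR2HSV)
o=manip.get_obs(); R=o['tcp_rot'];print(o['tool_pos'],o['finger_gap'])
t=cv2.inRange(hsv,(95,80,30),(125,255,255)); c=max(cv2.findContours(t,0,1)[0],key=cv2.contourArea)
print('tile',cv2.contourArea(c)); 
for q in cv2.approxPolyDP(c,6,True)[:,0]: print(q,onz(im,q,46).round(1))
E
```

```text
clock: 12.02
tool_pos: [349.4, 228.2, 129.4]
tcp_rot: [[-0.988, -0.154, 0.003], [-0.154, 0.988, 0.002], [-0.003, 0.002, -1.0]]
ft_force: [0.5, 0.2, -0.6]
finger_gap: 10.8
grasp_force: 58.7
[348.71992444 226.57377313 128.66849589] 10.787750124005296Traceback (most recent call last):
  File "<stdin>", line 4, in <module>
ValueError: max() iterable argument is empty
```

View pics/w5.png

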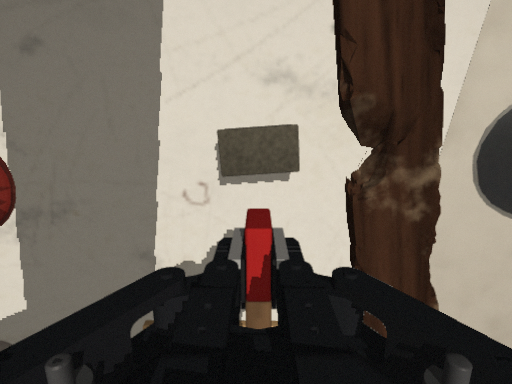

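The view shows the spacer gripped at its red end (258,255), the sanding block at (258,150), and the driftwood on the right. The frame is hidden, so I'll compare spacer and gap in the top camera.

Run:
```python
from h import *
im=grab('top','t5.png'); hsv=cv2.cvtColor(cv2.imread('pics/t5.png'),cv2.COLOR_BGR2HSV)
o=manip.get_obs(); R=o['tcp_rot']; p=o['tool_pos']; print(p, np.degrees(np.arctan2(-R[1,0],-R[0,0])))
t=cv2.inRange(hsv,(95,60,30),(125,255,255)); t[:122]=0;t[200:]=0;t[:,:110]=0;t[:,200:]=0
c=max(cv2.findContours(t,0,1)[0],key=cv2.contourArea); print('tile',cv2.contourArea(c))
for q in cv2.boxPoints(cv2.minAreaRect(c)): print(q.round(1),onz(im,q,46).round(1))
zt=p[2]+12.5
for d in (60,75,90,100,110,119):   # predicted spacer centre line, ahead of TCP
    P=p-R[:,0]*d; P[2]=zt; u,v=proj(im,P); r=int(round(v)); x0=int(u)-9
    print(d,(round(u,1),round(v,1)),[tuple(hsv[r,c]) and ''.join(f'{hsv[r,c,0]},{hsv[r,c,1]},{hsv[r,c,2]}') for c in range(x0,x0+19)])
```

```text
[348.41873169 225.54496903 128.15643887] 8.80999228298391
tile 786.0
[139.1 141.6] [584.4 252.1  46. ]
[161.4 139.4] [591.4 193.4  46. ]
[165.2 177.2] [492.8 178.8  46. ]
[142.8 179.4] [485.6 236.9  46. ]
60 (np.float64(129.9), np.float64(208.2)) ['19,36,193', '18,34,193', '17,35,191', '17,36,193', '18,35,194', '19,37,194', '18,35,197', '18,39,181', '16,74,138', '16,130,110', '15,126,107', '14,117,105', '14,117,100', '15,121,78', '15,114,67', '15,118,67', '15,90,94', '19,33,187', '19,36,193']
75 (np.float64(129.3), np.float64(201.8)) ['18,36,193', '18,35,194', '17,34,193', '19,36,193', '19,36,190', '19,37,191', '19,36,198', '16,54,150', '15,132,106', '15,130,108', '15,126,103', '15,119,103', '15,126,75', '14,112,66', '16,120,68', '15,137,67', '17,34,187', '18,35,196', '18,37,194']
90 (np.float64(128.6), np.float64(195.4)) ['18,37,193', '18,38,193', '18,37,194', '19,36,193', '19,35,194', '18,35,194', '19,33,194', '17,60,190', '15,114,196', '16,132,145', '16,125,102', '14,123,104', '14,119,86', '14,113,72', '15,128,68', '15,145,65', '18,47,153', '16,34,193', '19,38,195']
100 (np.float6
[... 160 characters left out ...]
 '16,126,97', '15,119,105', '15,124,78', '15,129,67', '15,116,68', '14,133,67', '18,34,185', '17,34,197', '17,35,196']
110 (np.float64(127.8), np.float64(186.9)) ['18,35,192', '18,37,193', '17,37,193', '18,36,191', '19,36,193', '19,37,193', '19,36,192', '20,36,193', '18,50,170', '16,92,128', '15,125,104', '15,122,92', '15,114,74', '17,129,69', '15,124,72', '15,88,96', '19,35,183', '17,34,197', '17,34,194']
119 (np.float64(127.4), np.float64(183.1)) ['17,37,193', '19,36,191', '18,37,192', '19,37,191', '18,37,191', '18,37,191', '20,39,191', '18,37,193', '17,40,180', '15,69,134', '15,114,107', '14,86,92', '17,76,101', '16,61,129', '17,82,124', '18,49,155', '18,34,185', '20,33,188', '18,32,192']
```

```bash
python3 -m handwheel '[[[-0.44,0.02,0.3,0],[0,0,0.8,0],[0,0,0.7,0],[0,0,0.4,0],[0,0,0.2,0],[0,0,0,0],[0,0,0,0]]]'
```

```text
clock: 12.7
tool_pos: [366.1, 228.2, 31.9]
tcp_rot: [[-0.989, -0.15, -0.001], [-0.15, 0.989, -0.001], [0.002, -0.001, -1.0]]
ft_force: [0.1, -0.3, -0.3]
finger_gap: 10.9
grasp_force: 58.7
```

```bash
python3 -m handwheel '[[[0,0.02,0.06,0],[-0.2,0,0,0],[-0.25,0,0,0],[-0.25,0,0,0],[-0.25,0,0,0],[-0.25,0,0,0],[-0.2,0,0,0],[0,0,0,0]]]'
```

```text
clock: 13.37
tool_pos: [424.2, 239.0, 29.8]
tcp_rot: [[-0.989, -0.151, 0.002], [-0.151, 0.989, 0.001], [-0.003, 0.001, -1.0]]
ft_force: [-0.1, 0.7, -0.7]
finger_gap: 11.3
grasp_force: 58.7
```

```bash
python3 -m handwheel '[[[-0.2,-0.02,0,0],[-0.25,0,0,0],[-0.25,0,0.02,0],[-0.15,0,0,0],[-0.05,0,0,0],[0,0,0,0]]]'
```

```text
clock: 13.87
tool_pos: [457.9, 243.1, 28.7]
tcp_rot: [[-0.989, -0.151, 0.0], [-0.151, 0.989, 0.0], [-0.0, 0.0, -1.0]]
ft_force: [-0.4, -0.4, -1.3]
finger_gap: 10.5
grasp_force: 58.7
```

```bash
python3 -m handwheel '[[[-0.08,0,0,0],[-0.05,0,0,0],[-0.05,0,0.02,0],[-0.05,0,0,0],[0,0,0,0]]]'
```

```text
clock: 14.28
tool_pos: [466.7, 244.5, 28.0]
tcp_rot: [[-0.988, -0.151, 0.0], [-0.151, 0.988, 0.0], [-0.0, 0.0, -1.0]]
ft_force: [0.1, 0.5, -0.4]
finger_gap: 10.5
grasp_force: 58.7
```

```bash
python3 -m handwheel '[[[-0.05,0,0,0],[-0.03,0,0,0],[0,0,0,0],[0,0,0,0]]]' | grep -E "pos|ft"; python3 -m handwheel '[[[-0.04,0,0,0],[0,0,0,0],[0,0,0,0]]]' | grep -E "pos|ft|gap"
```

```text
tool_pos: [469.2, 244.7, 27.8]
ft_force: [-1.4, 0.7, -0.6]
tool_pos: [469.3, 244.5, 27.5]
ft_force: [-6.1, -0.4, 2.1]
finger_gap: 11.2
```

```bash
python3 -m handwheel '[[[0,0,0.02,0],[0,0,0,0],[0,0,0,0]]]' | grep -E "pos|ft|gap"; python3 -m handwheel '[[[0,0,0,0],[0,0,0,0],[0,0,0,0],[0,0,0,0],[0,0,-0.3,0],[0,0,-0.8,0],[0,0,-1,0],[0,0,-1,0],[0,0,0,0]]]' 0.5
python3 - <<'E'
from h import *
im=grab('wrist','w6.png'); hsv=cv2.cvtColor(cv2.imread('pics/w6.png'),cv2.COLOR_BGR2HSV)
red=cv2.inRange(hsv,(0,150,50),(5,255,255))|cv2.inRange(hsv,(174,150,50),(180,255,255))
red[:,:180]=0; red[:,330:]=0
c=max(cv2.findContours(red,0,1)[0],key=cv2.contourArea); print(cv2.contourArea(c),cv2.boundingRect(c))
for q in cv2.boxPoints(cv2.minAreaRect(c)): print(q.round(0),onz(im,q,40).round(1))
im=grab('top','t6.png')
cv2.imwrite('pics/z6.png',np.hstack([cv2.resize(cv2.imread('pics/t6.png')[115:215,105:205],None,fx=4,fy=4),cv2.resize(cv2.imread('pics/w6.png'),(400,300))[:400] if 0 else cv2.copyMakeBorder(cv2.resize(cv2.imread('pics/w6.png'),(400,300)),0,100,0,0,0)]))
E
```

```text
tool_pos: [469.3, 244.5, 27.0]
ft_force: [-6.7, -1.8, 3.8]
finger_gap: 10.5
clock: 15.87
tool_pos: [475.2, 247.1, 159.0]
tcp_rot: [[-0.988, -0.151, 0.011], [-0.151, 0.988, 0.005], [-0.012, 0.004, -1.0]]
ft_force: [1.6, 1.3, 0.2]
finger_gap: 42.9
grasp_force: 0.0
517.5 (249, 158, 14, 45)
[249. 158.] [448.  235.8  40. ]
[262. 158.] [446.4 246.6  40. ]
[262. 202.] [484.6 252.6  40. ]
[249. 202.] [486.3 241.3  40. ]
```

```bash
python3 -m handwheel '[[[-0.4,-0.3,0,0],[-0.7,-0.5,0,0],[-0.33,-0.21,0,0],[0,0,0.3,0],[0,0,0.7,0],[0,0,0.6,0],[0,0,0.3,0],[0,0,0.2,0],[0,0,0,0],[0,0,0,0]]]' 1 30
```

```text
clock: 16.8
tool_pos: [533.5, 214.0, 67.0]
tcp_rot: [[-0.988, -0.152, -0.001], [-0.152, 0.988, -0.0], [0.001, -0.0, -1.0]]
ft_force: [0.5, 0.8, 0.9]
finger_gap: 0.2
grasp_force: 0.0
```

```bash
python3 -m handwheel '[[[-0.12,0.03,0,0],[0,0,0.1,0],[0,0,0.1,0],[0,0,0.05,0],[0,0,0.05,0],[0,0,0,0],[0,0,0,0]]]'; python3 -m handwheel '[[[0,0,0.05,0],[0,0,0,0],[0,0,0,0]]]' | grep -E "pos|ft"; python3 -m handwheel '[[[0,0,0.05,0],[0,0,0,0],[0,0,0,0]]]' | grep -E "pos|ft"
```

```text
clock: 17.38
tool_pos: [538.4, 215.7, 55.3]
tcp_rot: [[-0.988, -0.151, 0.0], [-0.151, 0.988, 0.0], [-0.0, 0.0, -1.0]]
ft_force: [0.1, 1.0, 2.5]
finger_gap: -0.1
grasp_force: 1.1
tool_pos: [538.5, 215.8, 53.3]
ft_force: [-0.4, 0.3, 2.9]
tool_pos: [538.4, 215.8, 51.2]
ft_force: [-1.0, -0.3, 5.4]
```

```bash
python3 -m handwheel '[[[0,0,0.04,0],[0,0,0,0],[0,0,0,0]]]' | grep -E "pos|ft"; python3 -m handwheel '[[[0,0,0.03,0],[0,0,0,0],[0,0,0,0]]]' | grep -E "pos|ft"
```

```text
tool_pos: [538.5, 215.8, 51.0]
ft_force: [-4.6, -1.6, 18.5]
tool_pos: [538.6, 215.8, 50.9]
ft_force: [-8.0, -2.9, 29.5]
```

```bash
python3 -m handwheel '[[[0,0,-0.02,0],[0,0,0,0],[0,0,0,0],[0,0,0,0]]]' | grep -E "clock|pos|ft"
python3 - <<'E'
from h import *
grab('top','t7.png'); grab('side','s7.png')
cv2.imwrite('pics/z7.png',np.hstack([cv2.resize(cv2.imread('pics/t7.png')[110:260,105:255],(400,400)),cv2.resize(cv2.imread('pics/s7.png')[80:230,230:380],(400,400))]))
E
```

```text
clock: 18.72
tool_pos: [538.5, 215.8, 50.9]
ft_force: [-5.6, -1.7, 22.1]
```

View pics/z7.png

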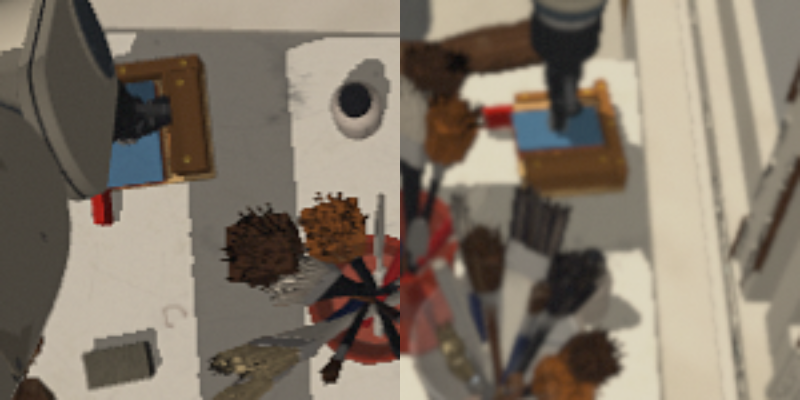

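The spacer's red end sticks out of the wide gap (top view (103,207), side view (497,115)). The tile is held down, and the ink bottle and sanding block haven't moved. I'll hand it in.

```bash
python3 -c "
from workcell import manip
print(manip.close_job())"
```

```text
the job is handed in; nothing more can be done
None
```

The job is handed in at about 19 s: the spacer is home at the end stop in the wide gap and released, the tile is held down on its stop (flush with the rails) with about 22 N, and the ink bottle and sanding block are where they stood.

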